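Put the red bench scraper away in the red holder

ROBOT

A 7-joint arm with a two-finger parallel gripper is mounted at the origin on the work surface. World frame = base frame: x ahead of the robot, y to its left, z up, the work surface at z = 0. Lengths are in m, angles in rad, forces in N, time in s.
With the tool pointing down it reaches from about 0.35 to 0.9 m from the base axis. Payload 19.9 kg.
Tool frame: the origin (TCP) lies on the centre line of the jaws, within the pads' length; the fingertips stand 14 mm ahead of it and the grasp point (between the pads) lies 5 mm behind it (r.finger_overhang is the distance from the TCP to the fingertips, in m); z points along the fingers, y is the line along which they close (so a half turn about z gives the same grasp; the last joint's range is limited). The gripper opens to 94 mm and grips with 3 to 60 N. Pads are 16 mm wide; open, the fingers measure 119 mm over their backs; the gripper's body (75 mm by 177 mm) begins 78 mm behind the grasp point.
Start: joints at [-1.28, 0.417, -0.01, 1.614, 0.005, 1.111, -0.053], TCP at [0.204, 0.591, 0.219] pointing down, gripper open.
Joint ranges: [-2.81, 2.81], [-0.39, 2.02], [-1.27, 1.25], [0.06, 2.57], [-1.19, 4.33], [0.19, 2], [-2.82, 2.82]. Speed limits (rad/s): [1.89, 1.89, 2.39, 2.39, 3.01, 3.01, 3.01].

INTERFACE

Orientations are given as a 3x3 rotation matrix whose columns are the frame's x, y, z axes.
In Python, from station import readout, cams, job, r gives the robot as it stands.
- The arm moves only by the shell command python3 -m crank 'ROWS' [FORCE]. ROWS is text: rows parted by semicolons, each of 7 numbers parted by spaces: the shift along the tool's x, y, z in cm, then the turn, a rotation vector about the tool's x, y, z in degrees, then the opening, from 0 (shut) to 1 (fully open). In form: x y z ax ay az claw; .... A call has 1 to 12 rows; each row is the pose to reach, as a shift and turn from the pose commanded when the call began, along the tool's axes at that moment; what a row does not reach only later rows make up. A row lasts 1/12 s, in which the tool goes at most 41.7 mm and 7.16 degrees, less where a joint would pass 70% of its speed; a pose out of reach is approached as far as the arm can. A call with a gripper value outside its range is refused whole. The fingers move at their own pace and stop on an object; FORCE is the grip in N (left out, the last holds). Time passes only in rows, so rows that repeat a pose let the fingers close. It gives the time, the measured TCP pose, the force, the opening and the grip force at its end, in the units of the state.
- readout.state(): the state, without advancing time (a new reading comes with each control period).
- cams.grab_frame(name): name is "side" or "top" or "wrist"; returns a dict with "pixels" (384x512x3 uint8, blue, green, red), "z_map" (384x512 float32, m along the optical axis (not along the pixel's ray), 0 where there is no reading), "fx", "fy", "cx", "cy" (pixels), "origin" and "attitude" of the camera in the world. Camera axes: x right, y down, z forward; pixel columns grow to the right and rows downward; lengths in m; the calibration is good to about 2 mm. The wrist camera is an equidistant fisheye: a pixel r from the principal point sees the ray r / f radians off the axis. A picture is of the moment at which its call begins.
- job.hand_in(): hands the job in; it is judged then, once.
The state is a dict: "t": time; "joint_pos": joint angles; "joint_vel": joint speeds; "effort": joint torques, N m; "eef_pos": TCP position; "eef_rot": TCP orientation; "wrist_force": force on the tool from outside, world axes, zero at the start; "moment": the same for the moment, N m; "grip_width": finger opening in m; "gripper_force": force on a finger pad.
Only numpy, scipy, OpenCV 4.12 (cv2) and the standard library are available. Lean on these libraries where they do the work, as an engineer would, in place of code of your own. Each camera call takes 0.05 s, during which the arm holds its last target. There are 200 camera calls.

TASK

Take the red-handled scraper off the wire drip rack and put it away in the red holder: lower its blade upright into the slot while holding it, without dropping it, until it is fully home, then let go. The green holder is for another tool, so keep the scraper out of it, and leave the cutlet bin, biscuit carton and steel bowl where they are.

Things in the scene. Friction and masses are not known exactly. Their poses are not given: they have to be found in the camera images.
- scraper: bench scraper hanging upright on the drip rack: steel blade 4 thick (x) x 110 wide (y) x 90 tall (z), under a red plastic bar handle with two white bands, 24 thick (x) x 130 long (y) x 30 tall (z, from 90 to 120). Mass about 0.25 kg. Origin: middle of the blade's lower edge; z points up to the handle, y along the handle. Both faces are alike: it may go into the slot either way round
- scraper_grip (a point): centre of the scraper's handle, 105 above the blade's lower edge; pinch the handle here across its 24 thickness (x)
- drip_rack: steel drip tray 90 (x) x 165 (y), rim 10 high, carrying two parallel wire rods along y, centres at x = +-7, tops 110 above the counter, on splayed end legs at y = +-72. The blade hangs between the rods (gap 7) and the handle's underside rests on them, so the blade's lower edge is 20 above the counter. Fixed. Origin: centre of its underside
- red_holder: red plastic block 60 (x) x 160 (y) x 80 tall with one vertical slot along y, 8 wide (x) x 122 long (y) x 70 deep, its mouth flared to 20 wide (x) over the top 10; the floor of the slot is 10 above the counter. When the scraper is home its handle's underside is 20 above the block's top. Fixed. Origin: centre of its underside
- red_holder_slot (a point): centre of the red holder's slot mouth, level with the block's top, 80 above the counter; axes as the red holder's
- green_holder: green plastic block of the same shape and size with the same slot, empty; not to be used. Fixed. Origin: centre of its underside
- cutlet_bin: loose red open bin 150 x 200 x 65 tall with breaded cutlets in it, beyond the work; not to be moved. Origin: centre of its underside
- biscuit_carton: loose white open carton 140 x 190 x 55 tall with finger biscuits in it, beyond the work; not to be moved. Origin: centre of its underside
- steel_bowl: loose steel bowl, 130 across x 55 tall, beyond the work; not to be moved. Origin: centre of its underside
There are look-alikes about, which are no part of the job. What is shaped like the scraper but black or blue is not meant. What is shaped like the red_holder but brown is not meant.

How it is judged:
On the way:
1. the held scraper's blade is guided at least 20 mm down into the red holder's slot (x of scraper in the frame of red_holder_slot between -0.005 and 0.005 m and y of scraper in the frame of red_holder_slot between -0.009 and 0.009 m and angle between scraper's own z axis and vertical below 0.1 rad and angle between the x axis of scraper and the x axis of red_holder, either way round below 0.12 rad and z of scraper in the frame of red_holder_slot below -0.02 m and contact force between the fingers and scraper above 0.5 N), for 0.05 s.
At the end, for the whole second after the job is handed in: Scraper released, at rest in the red slot: blade edge at least 66 mm below the block's top, within 5 mm across and 9 mm along of the slot's centre, upright within 0.1 rad, in line with the slot within 0.12 rad; bin, carton and bowl within 25 mm of their start (x of scraper in the frame of red_holder_slot between -0.005 and 0.005 m and y of scraper in the frame of red_holder_slot between -0.009 and 0.009 m and angle between scraper's own z axis and vertical below 0.1 rad and angle between the x axis of scraper and the x axis of red_holder, either way round below 0.12 rad and z of scraper in the frame of red_holder_slot between -0.075 and -0.066 m and linear speed of scraper below 0.02 m/s and angular speed of scraper below 0.1 rad/s and distance of each of cutlet_bin, biscuit_carton, steel_bowl from where it was at the start of the episode below 0.025 m); the robot touches nothing.
It fails at once if the scraper is dropped: it moves faster than 0.5 m/s while no finger holds it (linear speed of scraper above 0.5 m/s and contact force between the fingers and scraper below 0.2 N).
It fails at once if the scraper is put into the green holder (horizontal distance between scraper and green_holder below 0.03 m and height (world z) of scraper below 0.07 m).
It fails at once if the cutlet bin is moved more than 25 mm (distance of cutlet_bin from where it was at the start of the episode above 0.025 m).
It fails at once if the biscuit carton is moved more than 25 mm (distance of biscuit_carton from where it was at the start of the episode above 0.025 m).
It fails at once if the steel bowl is moved more than 25 mm (distance of steel_bowl from where it was at the start of the episode above 0.025 m).
It also fails if it takes over 48 s, if anything falls off the work surface, if the arm or the gripper's body presses on something with over 40 N, if the wrist force passes 120 N, or if a joint passes its speed limit or range.

## Working session

There is one attempt and no reset: what is moved stays moved. The work goes in short steps, Python scripts to look and compute and a shell command to move; the robot and the scene stay as the last step left them, time stands still between calls to the robot, and variables do not carry over. Pictures are saved under pics/ and viewed, at most 10 in all, crops included, and the job is handed in when it is done.

```bash
mkdir -p pics
cat > h.py <<'E'
from station import readout, cams, job, r
import numpy as np, cv2
def grab(n):
    f=cams.grab_frame(n); np.savez(f'{n}.npz',**{k:np.array(v) for k,v in f.items()}); return f
def load(n): return dict(np.load(f'{n}.npz'))
def pts(f):
    z=f['z_map']; v,u=np.indices(z.shape)
    c=np.stack([(u-f['cx'])/f['fx']*z,(v-f['cy'])/f['fy']*z,z],-1)
    return c@np.array(f['attitude']).T+np.array(f['origin'])
E
python3 - <<'E'
from h import *
t=grab('top');s=grab('side')
cv2.imwrite('pics/top.png',cv2.resize(t['pixels'],(800,600)));cv2.imwrite('pics/side.png',cv2.resize(s['pixels'],(800,600)))
for f in(t,s):print(f['origin'],np.round(f['attitude'],3).tolist(),f['fx'],f['cx'])
print(readout.state())
E
```

```text
[ 0.47751802 -0.0075405   1.35531221] [[0.006, -0.999, 0.05], [-1.0, -0.006, -0.002], [0.002, -0.05, -0.999]] 458.40985353816296 249.6705997279531
[0.43580319 0.63015415 0.78856405] [[-0.982, -0.136, 0.133], [-0.191, 0.695, -0.693], [0.002, -0.705, -0.709]] 355.6670714063732 255.0658422868599
{'t': 0.1, 'joint_pos': array([-1.27949128,  0.41792894, -0.01031038,  1.61408624,  0.00471673,
        1.11073422, -0.05299651]), 'joint_vel': array([ 0.00080325, -0.00118842, -0.00033656, -0.00092771,  0.00099015,
        0.00026676, -0.00029959]), 'effort': array([ 1.28257492e-03, -8.52594924e+01,  6.40155673e-01, -4.26694608e+01,
       -4.87648859e-02,  1.64064474e-02,  1.05131508e-04]), 'eef_pos': array([0.20408854, 0.59039602, 0.21889033]), 'eef_rot': array([[-9.45138026e-01,  3.26671143e-01, -2.74986500e-04],
       [ 3.26671243e-01,  9.45137392e-01, -1.09950539e-03],
       [-9.92766589e-05, -1.12901454e-03, -9.99999358e-01]]), 'wrist_force': array([-0.05505538, -0.54854111, -0.32617537]), 'moment': array([ 0.02984782, -0.00690207, -0.00301954]), 'gripper_force': 0.0, 'grip_width': 0.09404823931737542}
```

View pics/top.png

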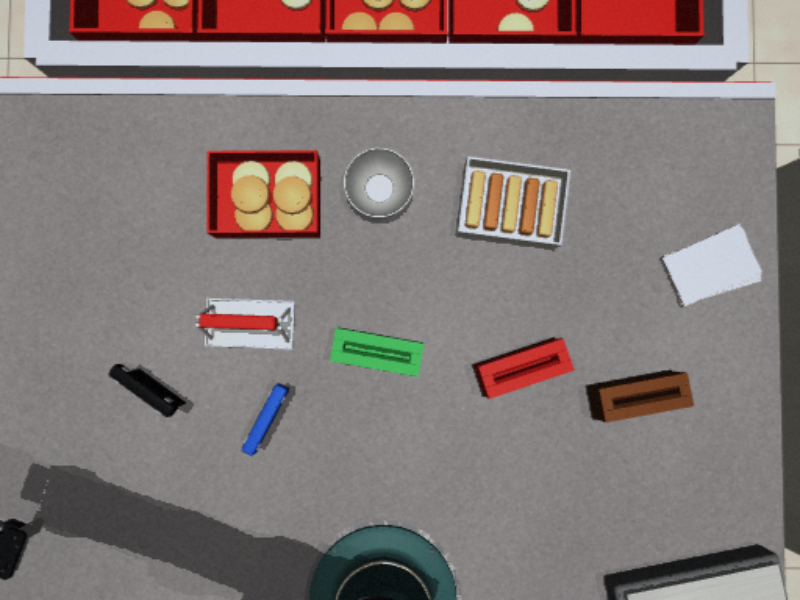

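View pics/side.png

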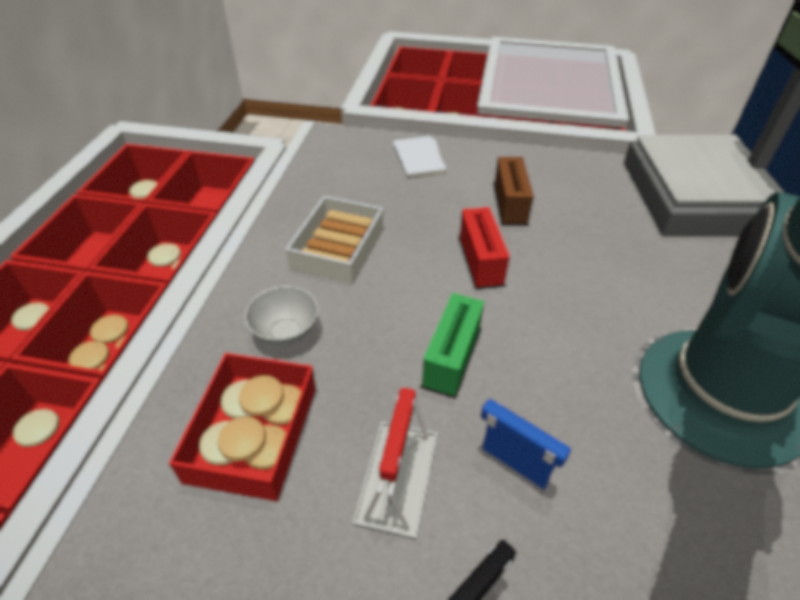

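The top view (800x600) has three scraper shapes: red at (238,322) hanging on the rack, black at (148,390) and blue at (266,418). It has three slotted blocks: red at (523,367), green at (377,351) and brown at (640,395). Other red things are the cutlet bin at (263,194) and the shelf bins at the top. By the description I choose the scraper at (238,322) and the holder at (523,367). Next I check them in one close crop and measure.

```bash
cat > m.py <<'E'
from h import *
def redmask(f):
    h=cv2.cvtColor(f['pixels'],cv2.COLOR_BGR2HSV); return ((h[...,0]<6)|(h[...,0]>174))&(h[...,1]>150)&(h[...,2]>70)
def rect(q):
    (c,s,a)=cv2.minAreaRect((q*1000).astype(np.float32)); c=np.array(c)
    if s[0]<s[1]: a+=90; s=s[::-1]
    return np.round(c,1),np.round(s,1),round((a+90)%180-90,2)
E
python3 - <<'E'
from m import *
for n in('top','side'):
    f=load(n);P=pts(f);m=redmask(f)
    print(n,'table z',np.median(P[200:300,200:330,2][P[200:300,200:330,2]<.02]))
    for nm,lo,hi,y0,y1 in(('scr',.105,.16,.12,.5),('hold',.072,.09,-.45,-.05)):
        k=m&(P[...,2]>lo)&(P[...,2]<hi)&(P[...,0]>.3)&(P[...,0]<.6)&(P[...,1]>y0)&(P[...,1]<y1)&(f['z_map']>0)
        q=P[k]; print(nm,len(q),rect(q[:,:2]),'z',np.round(np.percentile(q[:,2],[5,50,95]),4))
    g=cv2.cvtColor(f['pixels'],cv2.COLOR_BGR2HSV)
t=load('top')['pixels'];a=cv2.resize(t[180:240,110:200],(600,400),interpolation=cv2.INTER_CUBIC)[:290]
b=cv2.resize(t[205:265,290:380],(600,400),interpolation=cv2.INTER_CUBIC)[:300]
cv2.imwrite('pics/c1.png',np.vstack([a,b]))
E
```

```text
top table z -5.738077778372208e-06
scr 426 (array([510.4, 250.9]), array([128.7,  23.3]), 88.27) z [0.1345 0.1393 0.1436]
hold 1085 (array([ 432.3, -250.6]), array([160.5,  59.8]), -71.38) z [0.0741 0.0795 0.0837]
side table z 0.00020048078842244133
scr 574 (array([509. , 251.1]), array([127.4,  21.7]), 88.81) z [0.1341 0.1398 0.1417]
hold 556 (array([ 431.4, -250.7]), array([160.2,  57.3]), -71.1) z [0.0735 0.0792 0.0816]
```

View pics/c1.png

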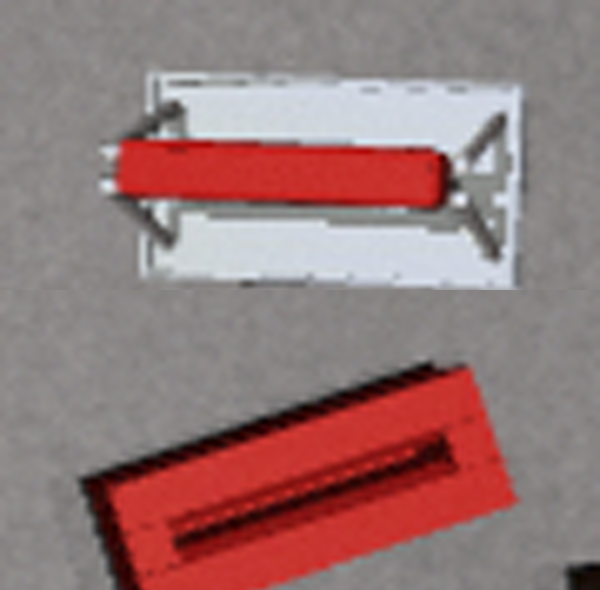

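The crop confirms both choices: a red bar handle resting on the rack rods, centred at about (280,175), and a red block with an empty slot at about (310,495). The two views agree within 1.5 mm. Now I work out the reach.

```bash
cat > g.py <<'E'
import sys
from h import *
from scipy.spatial.transform import Rotation as R
def go(x,y,z,yaw):  # yaw: world angle of tool y, deg, tool z straight down
    s=readout.state(); M=np.array(s['eef_rot']); a=np.radians(yaw)
    Y=np.array([np.cos(a),np.sin(a),0]);Z=np.array([0,0,-1.]);T=np.stack([np.cross(Y,Z),Y,Z],1)
    print('t',round(s['t'],2),'pos',np.round(s['eef_pos'],4),'yaw',round(np.degrees(np.arctan2(M[1,1],M[0,1])),2))
    print('shift cm',np.round(M.T@(np.array([x,y,z])-s['eef_pos'])*100,2),'turn',np.round(R.from_matrix(M.T@T).as_rotvec(degrees=True),2))
if __name__=='__main__': go(*map(float,sys.argv[1:]))
E
python3 g.py .5097 .251 .219 -1.5
```

```text
t 0.1 pos [0.2041 0.5904 0.2189] yaw 70.93
shift cm [-3.997e+01 -2.209e+01  2.000e-02] turn [-5.000e-02  5.000e-02  7.243e+01]
```

```bash
python3 -m crank '-3.3 -1.8 0 0 0 6 1; -6.6 -3.7 0 0 0 12 1; -10 -5.5 0 0 0 18 1; -13.3 -7.4 0 0 0 24 1; -16.6 -9.2 0 0 0 30 1; -20 -11 0 0 0 36 1; -23.3 -12.9 0 0 0 42 1; -26.6 -14.7 0 0 0 48 1; -30 -16.6 0 0 0 54 1; -33.3 -18.4 0 0 0 60 1; -36.6 -20.2 0 0 0 66 1; -39.97 -22.09 0 -0.05 0.05 72.4 1' 40; python3 -m crank '0 0 0 0 0 0 1; 0 0 0 0 0 0 1'; python3 g.py .5097 .251 .219 -1.5
```

```text
t: 1.1
eef_pos: [0.5105, 0.2499, 0.2194]
eef_rot: [[0.03, 1.0, 0.0], [1.0, -0.03, 0.001], [0.001, -0.0, -1.0]]
wrist_force: [0.3, 0.3, -0.2]
grip_width: 0.0938
gripper_force: 0.0
t: 1.27
eef_pos: [0.5108, 0.2494, 0.2192]
eef_rot: [[0.029, 1.0, 0.0], [1.0, -0.029, 0.0], [0.0, 0.0, -1.0]]
wrist_force: [-0.3, 0.2, -0.6]
grip_width: 0.0942
gripper_force: 0.0
t 1.27 pos [0.5108 0.2494 0.2192] yaw -1.69
shift cm [ 0.16 -0.11  0.02] turn [ 0.   -0.01 -0.19]
```

```bash
python3 -m crank '0.16 -0.1 2 0 0 0 1; 0.16 -0.1 4 0 0 0 1; 0.16 -0.1 6 0 0 0 1; 0.16 -0.1 8 0 0 0 1; 0.16 -0.1 9.2 0 0 0 1; 0.16 -0.1 9.9 0 0 0 1; 0.16 -0.1 9.9 0 0 0 0.6; 0.16 -0.1 9.9 0 0 0 0.4' 40; python3 -m crank '0 0 0 0 0 0 0.2; 0 0 0 0 0 0 0.1; 0 0 0 0 0 0 0; 0 0 0 0 0 0 0; 0 0 0 0 0 0 0; 0 0 0 0 0 0 0; 0 0 0 0 0 0 0; 0 0 0 0 0 0 0' 40
```

```text
t: 1.93
eef_pos: [0.5089, 0.2535, 0.1209]
eef_rot: [[0.025, 1.0, 0.0], [1.0, -0.025, 0.001], [0.001, 0.0, -1.0]]
wrist_force: [-0.2, -0.5, 0.4]
grip_width: 0.084
gripper_force: 0.0
t: 2.6
eef_pos: [0.5088, 0.2531, 0.1205]
eef_rot: [[0.026, 1.0, 0.0], [1.0, -0.026, 0.001], [0.001, 0.0, -1.0]]
wrist_force: [0.4, 0.0, 0.4]
grip_width: 0.0306
gripper_force: 0.0
```

```bash
python3 -m crank '0 0 0 0 0 0 0; 0 0 0 0 0 0 0; 0 0 0 0 0 0 0; 0 0 0 0 0 0 0; 0 0 0 0 0 0 0; 0 0 0 0 0 0 0' 40
```

```text
t: 3.1
eef_pos: [0.509, 0.2531, 0.1205]
eef_rot: [[0.026, 1.0, 0.0], [1.0, -0.026, 0.001], [0.001, 0.0, -1.0]]
wrist_force: [1.7, 0.1, 0.1]
grip_width: 0.0235
gripper_force: 40.0
```

Gripped at 23.5 mm opening and 40 N, with a side load of only 1.7 N. I lift straight up.

```bash
python3 -m crank '0 0 -0.6 0 0 0 0; 0 0 -1.8 0 0 0 0; 0 0 -3.5 0 0 0 0; 0 0 -5.2 0 0 0 0; 0 0 -6.9 0 0 0 0; 0 0 -8.6 0 0 0 0; 0 0 -10.3 0 0 0 0; 0 0 -12 0 0 0 0; 0 0 -13.7 0 0 0 0; 0 0 -15.2 0 0 0 0; 0 0 -16 0 0 0 0; 0 0 -16 0 0 0 0' 50; python3 g.py .432 -.2506 .28 18.7
```

```text
t: 4.1
eef_pos: [0.5091, 0.2531, 0.2822]
eef_rot: [[0.026, 1.0, 0.002], [1.0, -0.026, 0.002], [0.002, 0.002, -1.0]]
wrist_force: [-0.2, -1.0, -2.9]
grip_width: 0.0234
gripper_force: 50.0
t 4.1 pos [0.5091 0.2531 0.2822] yaw -1.47
shift cm [-50.55  -6.42   0.09] turn [  0.13  -0.12 -20.17]
```

```bash
python3 -m crank '-0.8 -0.1 0 0 0 0 0; -2.4 -0.3 0 0 0 -0.8 0; -4.5 -0.6 0 0 0 -1.6 0; -6.6 -0.9 0 0 0 -2.4 0; -8.7 -1.1 0 0 0 -3.2 0; -10.8 -1.4 0 0 0 -4 0; -12.9 -1.7 0 0 0 -4.8 0; -15 -1.9 0 0 0 -5.8 0; -17.1 -2.2 0 0 0 -6.6 0; -19.2 -2.4 0 0 0 -7.4 0; -21.3 -2.7 0 0 0 -8.2 0; -23.4 -3 0 0 0 -9 0'; python3 g.py .432 -.2506 .28 18.7
```

```text
t: 5.1
eef_pos: [0.4717, 0.0182, 0.2791]
eef_rot: [[-0.131, 0.991, -0.002], [0.991, 0.131, 0.001], [0.001, -0.001, -1.0]]
wrist_force: [-0.1, -1.0, -3.2]
grip_width: 0.0235
gripper_force: 50.0
t 5.1 pos [0.4717 0.0182 0.2791] yaw 7.56
shift cm [-26.12  -7.47  -0.1 ] turn [ -0.08  -0.06 -11.14]
```

```bash
python3 -m crank '-2.1 -0.6 0 0 0 -0.8 0; -4.4 -1.2 0 0 0 -1.8 0; -6.8 -1.9 0 0 0 -2.8 0; -9.2 -2.6 0 0 0 -3.9 0; -11.6 -3.3 0 0 0 -5 0; -14 -4 0 0 0 -6 0; -16.4 -4.7 0 0 0 -7 0; -18.8 -5.4 0 0 0 -8 0; -21.2 -6 0 0 0 -9 0; -23.6 -6.7 0 0 0 -10 0; -25.4 -7.2 0 0 0 -11 0; -26.1 -7.4 0 0 0 -11.1 0'; python3 -m crank '0 0 0 0 0 0 0; 0 0 0 0 0 0 0; 0 0 0 0 0 0 0';python3 - <<'E'
from m import *
for n in('top','side'):
    f=grab(n);P=pts(f);m=redmask(f)
    cv2.imwrite(f'pics/{n}2.png',cv2.resize(f['pixels'],(800,600)))
    for nm,lo,hi in(('scr',.25,.32),('hold',.072,.09)):
        k=m&(P[...,2]>lo)&(P[...,2]<hi)&(P[...,0]>.3)&(P[...,0]<.6)&(P[...,1]>-.4)&(P[...,1]<-.05)&(f['z_map']>0)
        q=P[k]
        if len(q)>20: print(n,nm,len(q),rect(q[:,:2]),np.round(np.percentile(q,[1,99],axis=0),3).tolist())
f=grab('wrist');cv2.imwrite('pics/w2.png',cv2.resize(f['pixels'],(800,600)));print(f['origin'],f['attitude'],f['fx'],f['cx'],f['cy'])
E
python3 g.py .432 -.2506 .28 18.7
```

```text
t: 6.1
eef_pos: [0.4319, -0.2513, 0.279]
eef_rot: [[-0.317, 0.948, -0.001], [0.948, 0.317, 0.001], [0.001, -0.001, -1.0]]
wrist_force: [0.0, -0.8, -4.3]
grip_width: 0.0235
gripper_force: 50.0
t: 6.35
eef_pos: [0.4337, -0.2475, 0.2795]
eef_rot: [[-0.32, 0.947, -0.0], [0.947, 0.32, 0.002], [0.002, 0.0, -1.0]]
wrist_force: [0.6, -0.3, -4.0]
grip_width: 0.0233
gripper_force: 50.0
top scr 199 (array([ 422.9, -209.9]), array([48.9, 22. ]), -71.72) [[0.408, -0.234, 0.282], [0.436, -0.186, 0.303]]
top hold 542 (array([ 432.1, -250.6]), array([160.1,  60.6]), -70.91) [[0.383, -0.314, 0.073], [0.481, -0.17, 0.086]]
side scr 187 (array([ 429.1, -231.5]), array([94.9, 21.6]), -73.32) [[0.407, -0.27, 0.275], [0.441, -0.186, 0.3]]
side hold 550 (array([ 432.7, -250.3]), array([160.9,  58.6]), -69.94) [[0.384, -0.326, 0.072], [0.478, -0.171, 0.083]]
[ 0.41091644 -0.18034089  0.44655737] [[ 0.94700686  0.31096959  0.08047313]
 [ 0.32120986 -0.91796253 -0.23274237]
 [ 0.00149552  0.24625738 -0.96920331]] 297.3186396354542 250.89748517080398 191.80889192511918
t 6.5 pos [ 0.4339 -0.2477  0.2798] yaw 18.71
shift cm [-0.21 -0.27 -0.02] turn [ 0.04 -0.08  0.01]
```

View pics/w2.png

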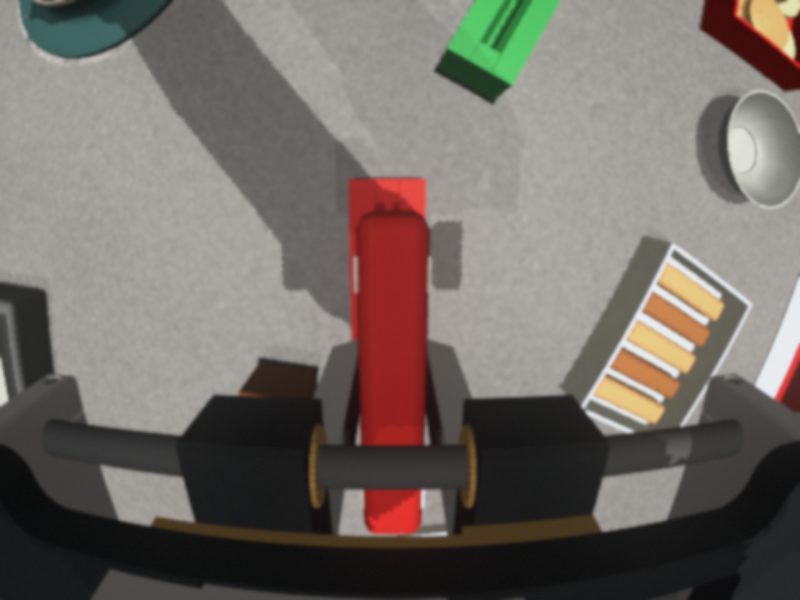

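View pics/side2.png

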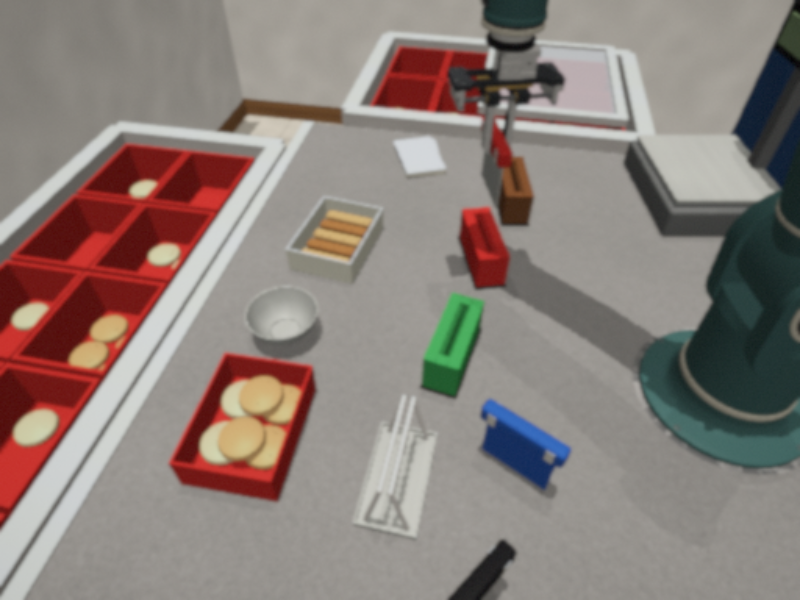

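The wrist view shows the handle at (393,370), in line with the red holder's far end at (388,190). The side view shows the scraper hanging upright, clear of everything, with the holder at (484,245). Vision and the TCP together call for about -3.3 mm across and -1 mm along. I correct while lowering to just above the mouth.

```bash
python3 -m crank '-0.1 -0.15 0 0 0 0 0; -0.1 -0.33 1 0 0 0 0; -0.1 -0.33 2.5 0 0 0 0; -0.1 -0.33 4 0 0 0 0; -0.1 -0.33 5.5 0 0 0 0; -0.1 -0.33 7 0 0 0 0; -0.1 -0.33 8.2 0 0 0 0; -0.1 -0.33 8.7 0 0 0 0; -0.1 -0.33 8.7 0 0 0 0; -0.1 -0.33 8.7 0 0 0 0; -0.1 -0.33 8.7 0 0 0 0'
python3 - <<'E'
from m import *
for n in('top','side'):
    f=grab(n);P=pts(f);m=redmask(f)
    for nm,lo,hi in(('scr',.17,.24),('hold',.072,.09)):
        k=m&(P[...,2]>lo)&(P[...,2]<hi)&(P[...,0]>.3)&(P[...,0]<.6)&(P[...,1]>-.4)&(P[...,1]<-.05)&(f['z_map']>0)
        q=P[k]
        if len(q)>20:
            c,s,a=rect(q[:,:2]);print(n,nm,len(q),c,s,a,'across',round(c@[.947,.32],1),'end along',round((q[:,:2]@[-.32,.947]).max()*1000,1))
cv2.imwrite('pics/side3.png',cv2.resize(f['pixels'][70:220,230:400],(680,600),interpolation=cv2.INTER_CUBIC))
E
python3 g.py .4307 -.2495 .193 18.9
```

```text
t: 7.42
eef_pos: [0.4311, -0.2508, 0.1935]
eef_rot: [[-0.319, 0.948, 0.001], [0.948, 0.319, 0.001], [0.0, 0.001, -1.0]]
wrist_force: [-0.4, -0.2, -3.3]
grip_width: 0.0239
gripper_force: 50.0
top scr 172 [ 420.3 -212.6] [46.9 24.5] -70.42 across 330.0 end along -312.4
top hold 454 [ 428.4 -241. ] [139.6  60.9] -71.36 across 328.6 end along -295.6
side scr 188 [ 426.  -235.6] [95. 23.] -71.13 across 328.0 end along -312.0
side hold 418 [ 432.5 -250.4] [159.1  56.4] -70.35 across 329.4 end along -295.9
t 7.52 pos [ 0.4312 -0.2508  0.1935] yaw 18.64
shift cm [ 0.13 -0.01  0.05] turn [ 0.09 -0.02 -0.26]
```

View pics/side3.png

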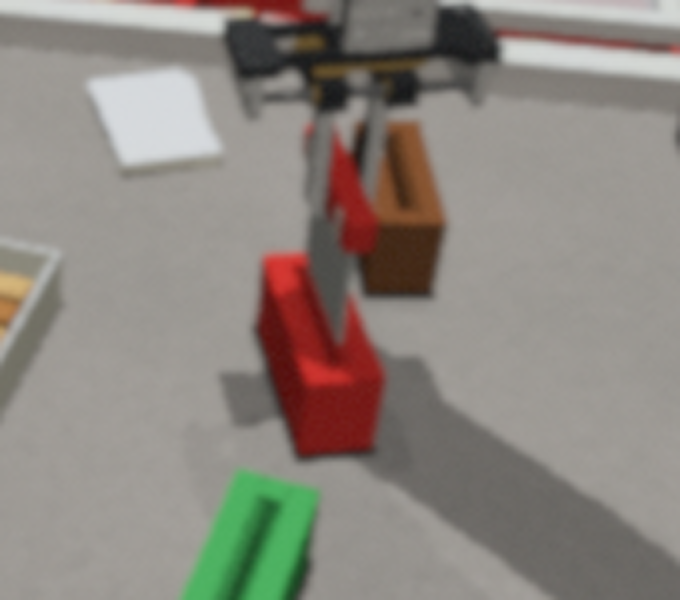

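The blade, at (340,290) in the crop, stands directly over the slot. Across agrees in both views, and along needs +1.3 mm. I start the insertion gently.

```bash
python3 -m crank '0.13 0 0.3 0 0 -0.2 0; 0.13 0 0.8 0 0 -0.2 0; 0.13 0 1.3 0 0 -0.2 0; 0.13 0 1.7 0 0 -0.2 0; 0.13 0 2.1 0 0 -0.2 0; 0.13 0 2.4 0 0 -0.2 0; 0.13 0 2.7 0 0 -0.2 0; 0.13 0 2.7 0 0 -0.2 0'; python3 g.py .4307 -.2495 .1105 18.9
```

```text
t: 8.18
eef_pos: [0.4302, -0.2493, 0.1653]
eef_rot: [[-0.323, 0.946, -0.001], [0.946, 0.323, 0.001], [0.001, -0.0, -1.0]]
wrist_force: [0.1, 0.5, -2.8]
grip_width: 0.0239
gripper_force: 50.0
t 8.18 pos [ 0.4302 -0.2493  0.1653] yaw 18.83
shift cm [-0.04  0.04  5.48] turn [-0.01 -0.07 -0.07]
```

```bash
python3 -m crank '0 0 0.4 0 0 0 0; 0 0 0.8 0 0 0 0; 0 0 1.2 0 0 0 0; 0 0 1.6 0 0 0 0; 0 0 2 0 0 0 0; 0 0 2 0 0 0 0'; python3 -m crank '0 0 0.4 0 0 0 0; 0 0 0.8 0 0 0 0; 0 0 1.2 0 0 0 0; 0 0 1.6 0 0 0 0; 0 0 2 0 0 0 0; 0 0 2.4 0 0 0 0; 0 0 2.8 0 0 0 0; 0 0 2.9 0 0 0 0; 0 0 2.9 0 0 0 0'; python3 g.py .4307 -.2495 .1105 18.9
```

```text
t: 8.68
eef_pos: [0.4301, -0.2491, 0.1451]
eef_rot: [[-0.323, 0.946, -0.001], [0.946, 0.323, 0.001], [0.002, -0.0, -1.0]]
wrist_force: [-0.2, 0.6, -3.1]
grip_width: 0.0237
gripper_force: 50.0
t: 9.43
eef_pos: [0.4303, -0.2493, 0.1166]
eef_rot: [[-0.323, 0.946, -0.0], [0.946, 0.323, 0.001], [0.001, 0.0, -1.0]]
wrist_force: [-0.5, -0.6, -3.7]
grip_width: 0.0237
gripper_force: 50.0
t 9.43 pos [ 0.4303 -0.2493  0.1166] yaw 18.83
shift cm [-0.03  0.03  0.61] turn [ 0.   -0.07 -0.07]
```

It goes in freely. I do the last 6 mm in small steps until it touches the floor.

```bash
python3 -m crank '0 0 0.15 0 0 0 0; 0 0 0.3 0 0 0 0; 0 0 0.45 0 0 0 0; 0 0 0.55 0 0 0 0; 0 0 0.6 0 0 0 0; 0 0 0.6 0 0 0 0'; python3 -m crank '0 0 0.05 0 0 0 0; 0 0 0.1 0 0 0 0; 0 0 0.1 0 0 0 0'
```

```text
t: 9.93
eef_pos: [0.4304, -0.2493, 0.1108]
eef_rot: [[-0.323, 0.946, 0.0], [0.946, 0.323, 0.001], [0.001, 0.0, -1.0]]
wrist_force: [-0.3, -0.5, -2.6]
grip_width: 0.0237
gripper_force: 50.0
t: 10.18
eef_pos: [0.4306, -0.2494, 0.1104]
eef_rot: [[-0.323, 0.946, 0.001], [0.946, 0.323, 0.001], [0.001, 0.001, -1.0]]
wrist_force: [-4.2, 3.2, 10.5]
grip_width: 0.0239
gripper_force: 50.0
```

The blade touches the floor at the expected depth, with 10.5 N upward. I release and retreat straight up.

```bash
python3 -m crank '0 0 0 0 0 0 0.3; 0 0 0 0 0 0 0.4; 0 0 0 0 0 0 0.6; 0 0 0 0 0 0 0.8; 0 0 0 0 0 0 0.8; 0 0 0 0 0 0 0.8; 0 0 0 0 0 0 0.8; 0 0 0 0 0 0 0.8'; python3 -m crank '0 0 0 0 0 0 0.8; 0 0 -1 0 0 0 0.8; 0 0 -3 0 0 0 0.8; 0 0 -5 0 0 0 0.8; 0 0 -8 0 0 0 0.8; 0 0 -11 0 0 0 0.8; 0 0 -14 0 0 0 0.8; 0 0 -15 0 0 0 0.8; 0 0 -15 0 0 0 0.8; 0 0 -15 0 0 0 0.8'
python3 - <<'E'
from m import *
for n in('top','side'):
    f=grab(n);P=pts(f);m=redmask(f)
    for nm,lo,hi in(('scr',.095,.15),('hold',.072,.086)):
        k=m&(P[...,2]>lo)&(P[...,2]<hi)&(P[...,0]>.3)&(P[...,0]<.6)&(P[...,1]>-.4)&(P[...,1]<-.05)&(f['z_map']>0)
        q=P[k]
        if len(q)>20:
            c,s,a=rect(q[:,:2]);print(n,nm,len(q),c,s,a,'across',round(c@[.947,.32],1),'end along',round((q[:,:2]@[-.32,.947]).max()*1000,1),'z',np.round(np.percentile(q[:,2],[50,80]),4))
cv2.imwrite('pics/side4.png',cv2.resize(f['pixels'][70:220,230:400],(680,600),interpolation=cv2.INTER_CUBIC))
E
```

```text
t: 10.85
eef_pos: [0.4305, -0.2493, 0.1099]
eef_rot: [[-0.323, 0.946, 0.0], [0.946, 0.323, 0.001], [0.001, 0.001, -1.0]]
wrist_force: [-1.0, 0.1, 0.2]
grip_width: 0.0714
gripper_force: 0.0
t: 11.68
eef_pos: [0.4305, -0.2493, 0.2601]
eef_rot: [[-0.323, 0.946, 0.001], [0.946, 0.323, 0.001], [0.001, 0.002, -1.0]]
wrist_force: [-0.3, -0.6, -1.0]
grip_width: 0.0751
gripper_force: 0.0
top scr 273 [ 428.9 -239.4] [107.6  24.4] -71.91 across 329.6 end along -310.1 z [0.129  0.1316]
top hold 495 [ 430.2 -245.2] [148.7  60.3] -71.41 across 328.9 end along -295.5 z [0.0796 0.082 ]
side scr 222 [ 432.1 -245.8] [122.6  22.6] -67.37 across 330.5 end along -309.3 z [0.1284 0.1302]
side hold 370 [ 431.3 -250.5] [159.3  57.2] -70.75 across 328.3 end along -295.5 z [0.0793 0.0806]
```

View pics/side4.png

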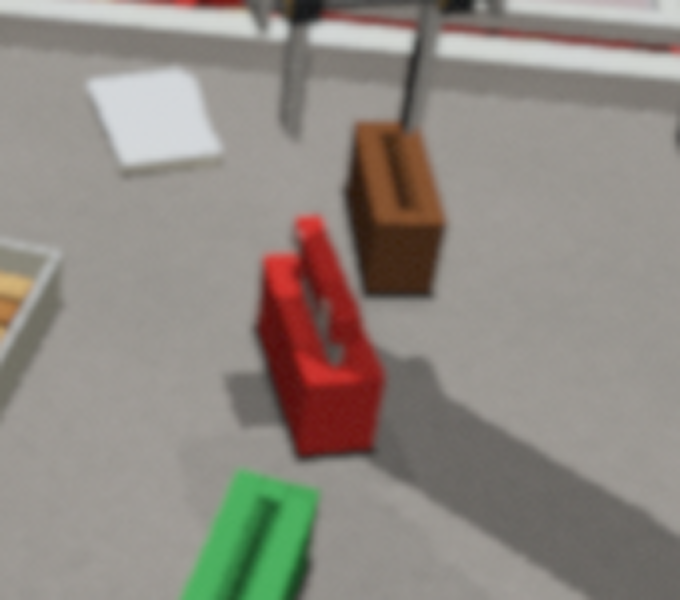

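The scraper stands upright in the red slot, with its handle at about (330,280) and its top at 0.130 m, which is the home height. The fingers are clear.

```bash
python3 -c "
from station import job;print(job.hand_in())"
```

```text
the job is handed in; nothing more can be done
None
```

The red scraper is fully home and released in the red holder, with the gripper clear; I handed the job in at about 12 s of the 48 s allowed, and the hand-in returned no verdict.

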